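Turned leg onto the sloped drying stand

TASK

A freshly oiled furniture leg stands on its square end on the bench. Lay it down on its side on the blue mat and let go, then take it again across its waist and set it on the empty sloped drying stand, square end on the low saddle and tenon in the V fork, like the leg already drying on the other stand. Leave that leg, its stand and everything else on the bench undisturbed, and lower the leg each time rather than letting it drop or topple.

Things in the scene. Friction and masses are not known exactly. Their poses are not given: they have to be found in the camera images.
- leg: the leg to move, at first standing upright on its square end: brown turned furniture leg, 200 mm, 150 g. Along its z from the origin (centre of the square end): square pommel 40 x 40 mm (faces square to its x and y) from 0 to 65 mm; round waist 31-33 mm across, 70 to 145; ring 40 across, 145 to 155; round tenon 24 across, 155 to 200. Centre of mass at 76 mm.
- leg_pommel (a point): point on the leg's axis 28 mm from the square end: this belongs over the saddle
- leg_waist (a point): point on the leg's axis 90 mm from the square end, on the round waist (31 mm across): a good place to grip across
- leg_tenon (a point): point on the leg's axis 180 mm from the square end, on the tenon: this belongs over the V fork
- mat: blue felt mat fixed to the bench, 260 mm (its x) by 170 mm (its y), 5 mm thick; origin at the centre of its underside
- stand: the empty stand: plywood base 200 x 80 x 15 mm with two dark steel supports 14 mm thick, 152 mm apart: at -x (robot side) a flat saddle, at +x a higher V fork. A leg on it lies in the x-z plane rising 10 degrees towards +x, its axis 115 mm over the base's middle, its pommel end at (-102, 0, 97) mm. Origin at the centre of the underside; fixed, left or right of the full one.
- stand_saddle (a point): where leg_pommel must come to lie: on the axis of a leg lying on the empty stand, 20 mm above the saddle's face (56 mm wide)
- stand_fork (a point): where leg_tenon must come to lie: on the axis of a leg lying on the empty stand, 17 mm above the bottom of the 90-degree V (42 mm across at its mouth)
- stand_full: the other stand, same shape and size, fixed, with a finished leg on it; leave alone
- leg_done: the finished leg on the other stand, same shape as the leg to move; leave alone
- jar: amber glass jar with steel lid, 66 mm across, 85 mm tall, upright; origin at the centre of its underside; bystander, leave alone
- mallet: dark wood turner's mallet standing on its head, 84 mm across, 225 mm tall; origin at the centre of its underside; bystander, leave alone
- tin: flat brass-coloured wax tin, 72 mm across, 28 mm tall; origin at the centre of its underside; bystander, leave alone
- block: cork sanding block 100 x 60 x 35 mm; origin at the centre of its underside; bystander, leave alone
- gouge: turning tool lying flat, pale wooden handle, 275 mm long, about 28 mm tall; origin under the ferrule, blade along +x; bystander, leave alone

How it is judged:
By the outcome, as a careful person would: the job done as asked, in the order asked, and still so for the second after the job is handed in, with the robot touching nothing.
It also fails if it takes over 54 s, if anything falls off the work surface, if the arm or the gripper's body presses on something with over 40 N, if the wrist force passes 120 N, or if a joint passes its speed limit or range.

ROBOT

A 6-joint arm with a two-finger parallel gripper is mounted at the origin on the work surface. World frame = base frame: x ahead of the robot, y to its left, z up, the work surface at z = 0. Lengths are in mm, angles in rad, forces in N, time in s.
With the tool pointing down it reaches from about 350 to 875 mm from the base axis. Payload 4.2 kg.
Tool frame: the origin (TCP) lies midway between the tips of the shut fingers; the grasp point (between the pads) lies 19 mm behind it; z points along the fingers, y is the line along which they close (so a half turn about z gives the same grasp; the last joint's range is limited). The gripper opens to 85 mm and grips with 20 to 120 N. Pads are 22 mm wide; open, the fingers measure 114 mm over their backs; the gripper's body (76 mm by 85 mm) begins 54 mm behind the grasp point. The pads swing forward as they close: fully open they stand 13 mm farther back than shut.
Start: joints at [1.46, 0.385, 0.008, 0, -1.194, -0.259], TCP at [225.86, 582.74, 231.312] pointing down, gripper open.
Joint ranges: [-3.14, 3.14], [-1.21, 2.06], [-1.07, 1.41], [-3.16, 2.05], [-2.99, -0.16], [-3.1, 3.1]. Speed limits (rad/s): [2.79, 2.79, 3.14, 3.14, 3.14, 3.14].

INTERFACE

Orientations are given as a unit quaternion [x, y, z, w].
In Python, from rig import read_state, snapshot, camera_info, job, models gives the robot as it stands.
- The arm moves only by the tool apply_moves, never from a script. Its argument "moves" is a list of rows, each a list of 2 entries, a list of its own where there are three numbers: the shift along the tool's x, y, z as a fraction of full scale, then the turn, a rotation vector about the tool's x, y, z as a fraction of full scale. In form: [[[tx, ty, tz], [wx, wy, wz]], ...]. A call has 1 to 8 rows; each row shifts and turns the commanded pose from where the row before left it, along the tool's axes as they then stand; what a row does not reach is not made up. Full scale, the value 1, is 50 mm for a shift and 4 degrees for a turn. A row lasts 1/8 s, in which the tool goes at most 62.5 mm and 10.7 degrees, less where a joint would pass 70% of its speed; a pose out of reach is approached as far as the arm can. A call with a number of a shift or a turn outside -1 to 1 is refused whole. A call with a gripper value outside its range is refused whole. "jaw" is the opening, from 0 (shut) to 1 (fully open), set as the call begins (left out, the last holds). The fingers move at their own pace and stop on an object; the grip force is fixed at half the most. Time passes only in rows, so rows that do not move let the fingers close. It gives the time, the measured TCP pose, the force, the opening and the grip force at its end, in the units of the state.
- read_state(): the state, without advancing time (a new reading comes with each control period).
- snapshot(name): name is "scene" or "top"; returns the picture (480x640x3 uint8, red, green, blue); there is no depth.
- camera_info(name): a dict with "fx", "fy", "cx", "cy" (pixels), "pose" (4x4, takes a point from camera to world coordinates). Camera axes: x right, y down, z forward; pixel columns grow to the right and rows downward; lengths in mm; the calibration is good to about 2 mm. A picture is of the moment at which its call begins. camera_info takes no time and is no camera call.
- job.sign_off(): hands the job in; it is judged then, once.
Trained networks look in the newest picture that a camera, given by its name, has taken for a name from the list of things; names that differ only in an ending like _2 or _b are one class to them, and where a whole thing is asked for, a point or a joint stands for the part that bears it (a point fixed in the world has none). Each returns a list of dicts, best first, with "p" (0 to 1); they miss things now and then, are a little off and sometimes report something else, mostly with a low value. They report only what shows in the picture. A call takes as long as a camera call.
- models.boxes_of(camera, thing): "rect" ([centre column, centre row, width, height] in pixels, round what is visible of it).
- models.spot_point(camera, thing): "location" ([row, column] in pixels: a listed point, or the origin of a listed thing).
The state is a dict: "clock": time; "qpos": joint angles; "joint_vel": joint speeds; "effort": joint torques, N m; "ee_pos": TCP position; "tcp_rot": TCP orientation; "contact_force": force on the tool from outside, world axes, zero at the start; "ft_torque": the same for the moment, N m; "finger_gap": opening from 0.0 (shut) to 1.0 (fully open); "finger_force": force on a finger pad.
Only numpy, scipy, OpenCV 4.12 (cv2) and the standard library are available. Lean on these libraries where they do the work, as an engineer would, in place of code of your own. Each camera call takes 0.05 s, during which the arm holds its last target. There are 200 camera calls.

## Working session

There is one attempt and no reset: what is moved stays moved. The work goes in short steps, Python scripts to look and compute and a tool call to move; the robot and the scene stay as the last step left them, time stands still between calls to the robot, and variables do not carry over. Pictures are saved under pics/ and viewed, at most 10 in all, crops included, and the job is handed in when it is done.

Besides the shell and the picture viewer there is one more tool, called after "Request:" as name(argument=value, ...) on one line, values as JSON. apply_moves: Moves the arm, as the interface text tells. Its arguments: {"type":"object","properties":{"moves":{"type":"array"},"jaw":{"type":"number"}},"required":["moves"]}

```bash
ls; mkdir -p pics
python3 - <<'E'
from rig import *
import cv2, numpy as np
for n in ("scene","top"):
    im=snapshot(n); cv2.imwrite(f"pics/{n}0.png",im[:,:,::-1])
    c=camera_info(n); print(n,c["fx"],c["fy"],c["cx"],c["cy"]); print(np.round(c["pose"],3).tolist())
    for t in ["leg","leg_pommel","leg_waist","leg_tenon","mat","stand","stand_saddle","stand_fork","stand_full","jar","mallet","tin","block","gouge"]:
        print(t,[(round(d["p"],2),np.round(d["location"]).tolist()) for d in models.spot_point(n,t)[:3]])
s=read_state();print(s)
E
```

```text
pics
scene 451.4834719556326 451.4834719556326 318.6685536322452 235.2865612267066
[[-0.636, 0.52, -0.57, 1149.206], [0.772, 0.416, -0.481, 465.838], [-0.013, -0.746, -0.666, 811.719], [0.0, 0.0, 0.0, 1.0]]
leg []
leg_pommel [(0.91, [217.0, 234.0])]
leg_waist [(0.57, [199.0, 229.0])]
leg_tenon [(0.58, [168.0, 223.0]), (0.39, [308.0, 250.0])]
mat [(0.92, [263.0, 336.0])]
stand [(0.89, [358.0, 484.0])]
stand_saddle [(0.72, [312.0, 517.0])]
stand_fork [(0.63, [374.0, 335.0]), (0.55, [343.0, 472.0]), (0.44, [359.0, 480.0])]
stand_full [(0.72, [312.0, 415.0]), (0.26, [374.0, 336.0])]
jar [(0.83, [270.0, 218.0])]
mallet [(0.72, [255.0, 187.0])]
tin [(0.87, [375.0, 336.0])]
block [(0.81, [308.0, 248.0])]
gouge [(0.62, [208.0, 195.0])]
top 606.114932081721 606.114932081721 322.16584382392375 241.4896289834775
[[-0.007, -0.987, 0.162, 331.51], [-1.0, 0.01, 0.018, -51.605], [-0.02, -0.162, -0.987, 1704.131], [0.0, 0.0, 0.0, 1.0]]
leg [(0.94, [261.0, 435.0])]
leg_pommel [(0.64, [253.0, 439.0])]
leg_waist [(0.94, [254.0, 435.0]), (0.47, [308.0, 235.0]), (0.31, [204.0, 434.0])]
leg_tenon [(0.79, 
[... 464 characters left out ...]
ck': 1.5, 'qpos': array([ 1.45961236e+00,  3.84703752e-01,  7.90298295e-03,  7.69741751e-06,
       -1.19397314e+00, -2.58580094e-01]), 'joint_vel': array([ 0.00058516, -0.00110693, -0.000419  ,  0.00022709, -0.00022414,
        0.0005565 ]), 'effort': array([-1.26500818e-04, -3.92079949e+01,  1.88614154e+01,  4.19072852e+00,
       -3.99537494e-04, -4.54210536e-06]), 'ee_pos': array([225.85607841, 582.75302609, 231.31212314]), 'tcp_rot': array([ 9.82958204e-01, -1.83829184e-01,  2.74364147e-06, -1.14421170e-05]), 'contact_force': array([-0.36764117, -0.51792148,  0.66086971]), 'ft_torque': array([-0.01024519, -0.04191851,  0.02005439]), 'finger_force': 0.0, 'finger_gap': 1.0031457622505187}
```

View pics/scene0.png

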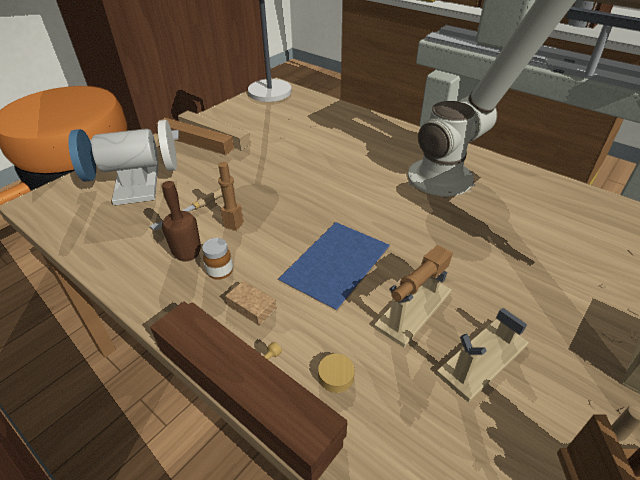

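View pics/top0.png

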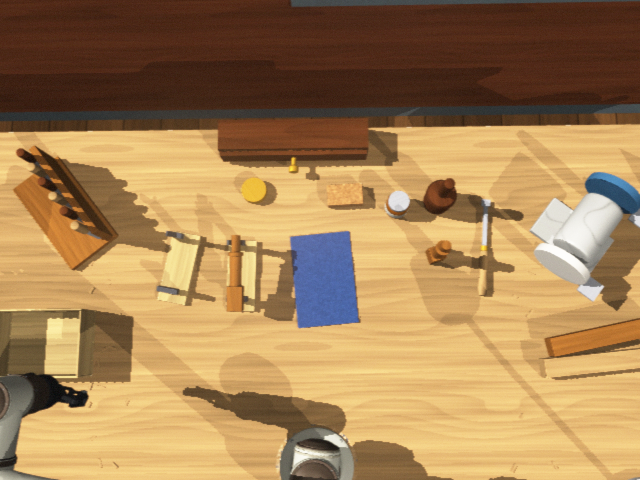

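Both views agree. The leg stands near (230,200) in scene and (435,255) in top, close to the mallet, jar and gouge. The mat is at (325,279) in top. The empty stand is the left one, at (180,268) in top, and the full one is at (240,275). In top, the gripper is at bottom left.

```bash
cat > h.py <<'E'
from rig import *
import cv2, numpy as np
from scipy.optimize import least_squares
from scipy.spatial.transform import Rotation as R
C={n:camera_info(n) for n in ("scene","top")}
def proj(n,P):
    c=C[n];T=np.linalg.inv(c["pose"]);p=np.atleast_2d(P)@T[:3,:3].T+T[:3,3]
    return np.c_[c["fx"]*p[:,0]/p[:,2]+c["cx"],c["fy"]*p[:,1]/p[:,2]+c["cy"]]   # col,row
def onz(n,col,row,z):
    c=C[n];M=np.array(c["pose"]);d=M[:3,:3]@[(col-c["cx"])/c["fx"],(row-c["cy"])/c["fy"],1]
    return M[:3,3]+d*(z-M[2,3])/d[2]
def tri(a,b):
    f=lambda P:np.r_[proj("scene",P)[0]-a,proj("top",P)[0]-b]
    r=least_squares(f,[500,0,50]);return r.x,np.abs(r.fun).max()
def best(n,t,k=0):
    l=models.spot_point(n,t); return np.array(l[k]["location"][::-1]) if len(l)>k else None
E
python3 - <<'E'
from h import *
for n in C: snapshot(n)
r=lambda a:np.round(a,1).tolist()
Z={"leg":0,"leg_pommel":28,"leg_waist":90,"leg_tenon":180,"mat":0,"stand":0,"stand_full":0,"jar":0,"mallet":0,"tin":0,"block":0,"gouge":0,"stand_saddle":102,"stand_fork":128}
for t,z in Z.items():
    print(t,[ (n,r(onz(n,*best(n,t),z)[:2])) for n in C if best(n,t) is not None])
import cv2
# mat
for n in C:
    hsv=cv2.cvtColor(snapshot(n),cv2.COLOR_RGB2HSV)
    m=cv2.inRange(hsv,(105,100,30),(125,255,220)); k,l,s,_=cv2.connectedComponentsWithStats(m)
    for i in np.argsort(-s[1:,4])[:2]+1:
        pts=np.argwhere(l==i)[:,::-1]
        W=np.array([onz(n,*p,5)[:2] for p in pts]).astype(np.float32); print(n,"mat",s[i].tolist(),cv2.minAreaRect(W))
im=snapshot("top");a=im[225:315,150:270];cv2.imwrite("pics/c1.png",np.hstack([cv2.resize(a[:,:,::-1],None,fx=5,fy=5,interpolation=3)]))
im=snapshot("scene");a=im[150:240,180:270]
b=im[290:400,370:540]
A=cv2.resize(a,(450,450),interpolation=3);B=snapshot("top")[228:278,410:460];B=cv2.resize(B,(350,350),interpolation=3);B=np.vstack([B,np.zeros((100,350,3),np.uint8)])
cv2.imwrite("pics/c2.png",np.hstack([A,B])[:,:,::-1])
cv2.imwrite("pics/c3.png",cv2.resize(b[:,:,::-1],None,fx=4.5,fy=4.5,interpolation=3))
E
```

```text
leg [('scene', [565.8, -331.6]), ('top', [564.8, -338.7])]
leg_pommel [('scene', [564.0, -326.0]), ('top', [571.5, -341.0])]
leg_waist [('scene', [563.9, -337.2]), ('top', [564.8, -330.4])]
leg_tenon [('scene', [563.3, -339.0]), ('top', [562.6, -339.0])]
mat [('scene', [504.8, -15.1]), ('top', [510.2, -29.4])]
stand [('scene', [540.8, 382.2]), ('top', [543.7, 386.7])]
stand_full [('scene', [520.8, 213.9]), ('top', [511.3, 208.0])]
jar [('scene', [712.5, -230.9]), ('top', [706.8, -231.8])]
mallet [('scene', [724.2, -337.8]), ('top', [710.9, -338.4])]
tin [('scene', [754.9, 172.5]), ('top', [752.9, 173.8])]
block [('scene', [744.6, -91.3]), ('top', [743.0, -81.7])]
gouge [('scene', [574.3, -487.4]), ('top', [574.8, -480.2])]
stand_saddle [('scene', [472.9, 396.8]), ('top', [469.1, 399.7])]
stand_fork [('scene', [616.3, 370.1]), ('top', [624.5, 367.0])]
scene mat [279, 223, 110, 87, 4865] ((506.5760498046875, -21.110130310058594), (257.9878234863281, 168.3365936279297), 5.370580196380615)
scene mat [85, 149, 3, 2, 3] ((618.116455078125, -1026.674072265625), (9.048861503601074, 5.087775230407715), 81.52333068847656)
top mat [291, 232, 67, 95, 5253] ((504.71044921875, -23.305435180664062), (255.5192413330078, 166.66433715820312), 5.224193096160889)
top mat [599, 181, 7, 7, 17] ((768.81298828125, -821.5108642578125), (9.241559982299805, 20.78917121887207), 53.91423797607422)
```

View pics/c2.png

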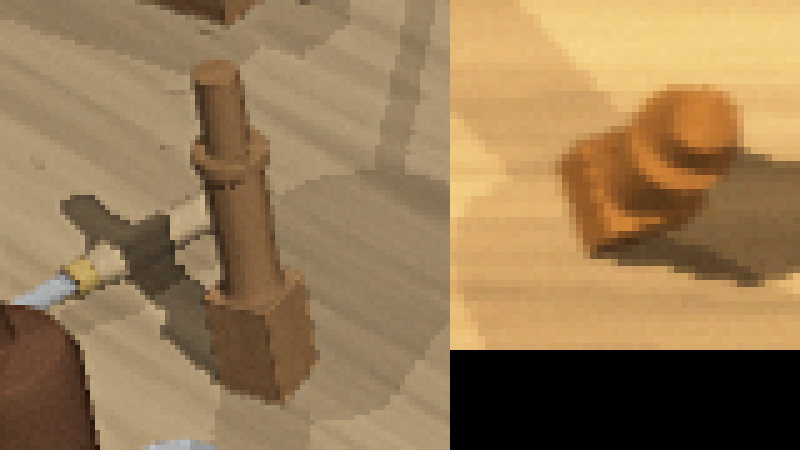

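View pics/c1.png

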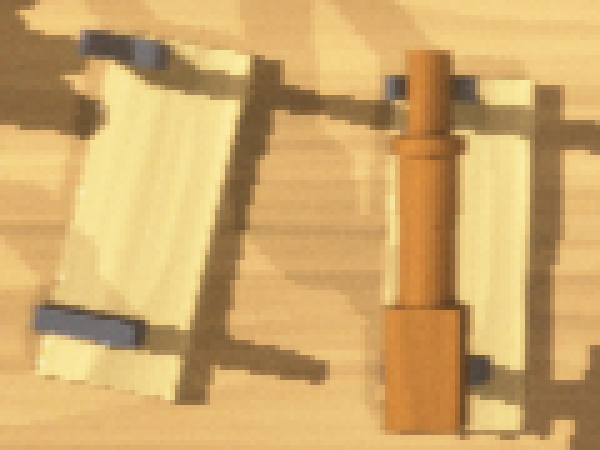

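View pics/c3.png

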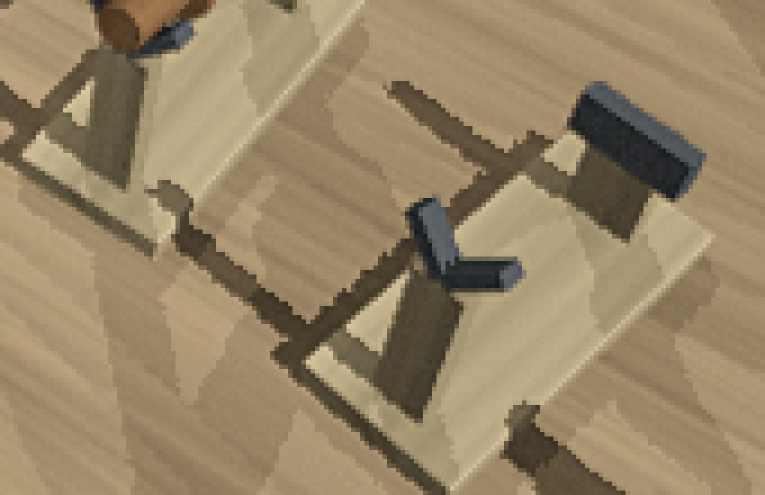

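The crops show the leg's pommel corners clearly in both views. They also show the empty stand with its fork far (+x) and its saddle near. I'll fit both poses from these corners.

```bash
cat > fit1.py <<'E'
from h import *
px=lambda u,f,ox,oy:(np.array(u,float)+.5)/f-.5+[ox,oy]
def fit(obs,x0):
    def f(q):
        r=[]
        for n,P,u in obs:
            P=np.array(P,float);c,s=np.cos(q[2]),np.sin(q[2])
            W=[q[0]+c*P[0]-s*P[1],q[1]+s*P[0]+c*P[1],P[2]]
            r+=list(proj(n,W)[0]-u)
        return np.array(r)
    r=least_squares(f,x0,loss="soft_l1",x_scale=[10,10,.1]);return r.x,np.round(f(r.x),1).reshape(-1,2).tolist()
s=lambda *u:px(u,4.5,370,290); t=lambda *u:px(u,5,150,225)
a,b=100,40
print("stand",fit([("scene",(a,-b,15),s(305,360)),("scene",(a,b,15),s(448,490)),("scene",(-a,b,15),s(713,237)),
 ("top",(a,-b,15),t(253,55)),("top",(-a,b,15),t(37,375)),("top",(-a,-b,15),t(180,402))],[542,384,-.2]))
for yaw0 in (.2,.8,-.5):
    s2=lambda *u:px(u,5,180,150); t2=lambda *u:px(u,7,410,228);h=20
    # rotate naming: bottom corner = (+,+) local in scene
    print("leg",fit([("scene",(h,h,0),s2(282,402)),("scene",(h,-h,0),s2(218,385)),("scene",(-h,h,0),s2(317,352)),
     ("scene",(h,h,65),s2(270,315)),("scene",(h,-h,65),s2(205,290)),("scene",(-h,h,65),s2(302,278)),
     ("scene",(0,0,200),s2(217,71)),("top",(0,0,200),t2(256,120)),("top",(-h,h,0),t2(142,257))],[565,-335,yaw0]))
E
python3 fit1.py
```

```text
stand (array([ 5.39621365e+02,  3.84029761e+02, -1.92552862e-01]), [[-1.5, 0.1], [0.3, 0.2], [0.4, -1.2], [0.1, -0.2], [0.1, 0.1], [-0.7, -0.1]])
leg (array([ 5.66831062e+02, -3.34997544e+02,  3.12384916e-01]), [[0.3, 0.5], [0.4, 0.5], [0.3, 1.7], [-0.6, -0.6], [-0.7, 1.1], [0.3, -1.9], [-0.6, -0.6], [0.4, 0.2], [-0.5, 0.6]])
leg (array([ 5.66831058e+02, -3.34997545e+02,  3.12384292e-01]), [[0.3, 0.5], [0.4, 0.5], [0.3, 1.7], [-0.6, -0.6], [-0.7, 1.1], [0.3, -1.9], [-0.6, -0.6], [0.4, 0.2], [-0.5, 0.6]])
leg (array([ 5.66831057e+02, -3.34997545e+02,  3.12384169e-01]), [[0.3, 0.5], [0.4, 0.5], [0.3, 1.7], [-0.6, -0.6], [-0.7, 1.1], [0.3, -1.9], [-0.6, -0.6], [0.4, 0.2], [-0.5, 0.6]])
```

```bash
cat > plan.py <<'E'
from h import *
def rot(az,down,roll=0):
    """tool z: heading az(deg), `down` deg below horizontal (90=down); tool x up / along heading"""
    a,d=np.radians([az,down]);h=np.array([np.cos(a),np.sin(a),0]);Z=np.array([0,0,1])
    z=h*np.cos(d)-Z*np.sin(d);x=h*np.sin(d)+Z*np.cos(d)
    return R.from_matrix(np.c_[x,np.cross(z,x),z])
def plan(wps,start=None):
    """wps: (pos,Rot,nrows); prints rows in groups of 8"""
    if start is None:
        s=read_state();p,q=s["ee_pos"],R.from_quat(s["tcp_rot"])
    else: p,q=start
    p=np.array(p,float);rows=[]
    for P,Q,n in wps:
        p0,q0=p.copy(),q;rv=(q0.inv()*Q).as_rotvec()
        for i in range(1,n+1):
            tp=p0+(np.array(P)-p0)*i/n;tq=q0*R.from_rotvec(rv*i/n)
            t=np.round(q.inv().apply(tp-p)/50,2);w=np.round(np.degrees((q.inv()*tq).as_rotvec())/4,2)
            assert max(abs(t).max(),abs(w).max())<=1,(t,w)
            p=p+q.apply(t*50);q=q*R.from_rotvec(np.radians(w*4));rows.append([(t+0.).tolist(),(w+0.).tolist()])
    for i in range(0,len(rows),8): print(str(rows[i:i+8]).replace(" ",""))
    print(np.round(p,1)); return p,q
def st():
    s=read_state();m=R.from_quat(s["tcp_rot"]).as_matrix()
    print(round(s["clock"],2),np.round(s["ee_pos"],1),"x",np.round(m[:,0],3),"z",np.round(m[:,2],3),"F",np.round(s["contact_force"],1),"gap",round(s["finger_gap"],3),"ff",round(s["finger_force"],1),"q",np.round(s["qpos"],2))
E
python3 - <<'E'
from plan import *
st()
Q=rot(-72.1,15);z=Q.apply([0,0,1]);G=np.array([566.8,-335,100])+12*z
plan([((480,-100,300),rot(-72.1,90),16),(G-130*z,Q,24)])
E
```

```text
4.65 [225.9 582.7 231.3] x [ 0.932 -0.362 -0.   ] z [-0. -0. -1.] F [-0.8 -0.1  0.7] gap 0.999 ff 0.0 q [ 1.46  0.38  0.01 -0.   -1.19 -0.26]
[[[0.6,0.68,-0.09],[0.0,0.0,0.8]],[[0.65,0.65,-0.08],[0.0,0.0,0.79]],[[0.67,0.61,-0.09],[0.0,0.0,0.8]],[[0.71,0.57,-0.08],[0.0,0.0,0.79]],[[0.74,0.53,-0.09],[0.0,0.0,0.8]],[[0.77,0.49,-0.09],[0.0,0.0,0.79]],[[0.79,0.44,-0.08],[0.0,0.0,0.8]],[[0.82,0.4,-0.09],[0.0,0.0,0.79]]]
[[[0.84,0.36,-0.08],[0.0,0.0,0.8]],[[0.86,0.31,-0.09],[0.0,0.0,0.79]],[[0.87,0.26,-0.08],[0.0,0.0,0.8]],[[0.89,0.21,-0.09],[0.0,0.0,0.8]],[[0.89,0.16,-0.09],[0.0,0.0,0.79]],[[0.9,0.11,-0.08],[0.0,0.0,0.8]],[[0.91,0.06,-0.09],[0.0,0.0,0.79]],[[0.91,0.01,-0.08],[0.0,0.0,0.8]]]
[[[0.11,-0.01,0.14],[0.0,0.78,0.0]],[[0.11,-0.01,0.15],[0.0,0.78,0.0]],[[0.1,-0.01,0.15],[0.0,0.78,0.0]],[[0.09,0.0,0.16],[0.0,0.78,0.0]],[[0.08,-0.01,0.16],[0.0,0.79,0.0]],[[0.07,-0.01,0.17],[0.0,0.78,0.0]],[[0.06,-0.01,0.17],[0.0,0.78,0.0]],[[0.05,-0.01,0.17],[0.0,0.78,0.0]]]
[[[0.05,-0.01,0.18],[0.0,0.78,0.0]],[[0.03,-0.01,0.17],[0.0,0.78,0.0]],[[0.03,0.0,0.18],[0.0,0.78,0.0]],[[0.01,-0.01,0.18],[0.0,0.78,0.0]],[[0.0,-0.01,0.19],[0.0,0.79,0.0]],[[0.0,-0.01,0.18],[0.0,0.78,0.0]],[[-0.02,-0.01,0.18],[0.0,0.78,0.0]],[[-0.02,-0.01,0.18],[0.0,0.78,0.0]]]
[[[-0.04,-0.01,0.18],[0.0,0.78,0.0]],[[-0.04,-0.01,0.17],[0.0,0.78,0.0]],[[-0.05,0.0,0.17],[0.0,0.78,0.0]],[[-0.07,-0.01,0.17],[0.0,0.78,0.0]],[[-0.07,-0.01,0.17],[0.0,0.79,0.0]],[[-0.08,-0.01,0.16],[0.0,0.78,0.0]],[[-0.09,-0.01,0.16],[0.0,0.78,0.0]],[[-0.1,-0.01,0.15],[0.0,0.78,0.0]]]
[ 531.9 -226.5  130.6]
```

Request:
apply_moves(moves=[[[0.6,0.68,-0.09],[0.0,0.0,0.8]],[[0.65,0.65,-0.08],[0.0,0.0,0.79]],[[0.67,0.61,-0.09],[0.0,0.0,0.8]],[[0.71,0.57,-0.08],[0.0,0.0,0.79]],[[0.74,0.53,-0.09],[0.0,0.0,0.8]],[[0.77,0.49,-0.09],[0.0,0.0,0.79]],[[0.79,0.44,-0.08],[0.0,0.0,0.8]],[[0.82,0.4,-0.09],[0.0,0.0,0.79]]], jaw=1)

```text
clock: 5.65
ee_pos: [353.3, 240.2, 266.3]
tcp_rot: [0.918, -0.396, 0.0, -0.0]
contact_force: [-0.3, 0.3, 0.8]
finger_gap: 0.999
finger_force: 0.0
```

Request:
apply_moves(moves=[[[0.84,0.36,-0.08],[0.0,0.0,0.8]],[[0.86,0.31,-0.09],[0.0,0.0,0.79]],[[0.87,0.26,-0.08],[0.0,0.0,0.8]],[[0.89,0.21,-0.09],[0.0,0.0,0.8]],[[0.89,0.16,-0.09],[0.0,0.0,0.79]],[[0.9,0.11,-0.08],[0.0,0.0,0.8]],[[0.91,0.06,-0.09],[0.0,0.0,0.79]],[[0.91,0.01,-0.08],[0.0,0.0,0.8]]])

```text
clock: 6.65
ee_pos: [480.4, -101.3, 300.3]
tcp_rot: [0.808, -0.589, 0.0, -0.0]
contact_force: [0.7, 1.1, -0.0]
finger_gap: 1.001
finger_force: 0.0
```

Request:
apply_moves(moves=[[[0.11,-0.01,0.14],[0.0,0.78,0.0]],[[0.11,-0.01,0.15],[0.0,0.78,0.0]],[[0.1,-0.01,0.15],[0.0,0.78,0.0]],[[0.09,0.0,0.16],[0.0,0.78,0.0]],[[0.08,-0.01,0.16],[0.0,0.79,0.0]],[[0.07,-0.01,0.17],[0.0,0.78,0.0]],[[0.06,-0.01,0.17],[0.0,0.78,0.0]],[[0.05,-0.01,0.17],[0.0,0.78,0.0]]])

```text
clock: 7.65
ee_pos: [497.5, -141.8, 243.4]
tcp_rot: [0.789, -0.574, 0.176, 0.128]
contact_force: [-0.4, -0.9, -0.0]
finger_gap: 1.002
finger_force: 0.0
```

Request:
apply_moves(moves=[[[0.05,-0.01,0.18],[0.0,0.78,0.0]],[[0.03,-0.01,0.17],[0.0,0.78,0.0]],[[0.03,0.0,0.18],[0.0,0.78,0.0]],[[0.01,-0.01,0.18],[0.0,0.78,0.0]],[[0.0,-0.01,0.19],[0.0,0.79,0.0]],[[0.0,-0.01,0.18],[0.0,0.78,0.0]],[[-0.02,-0.01,0.18],[0.0,0.78,0.0]],[[-0.02,-0.01,0.18],[0.0,0.78,0.0]]])

```text
clock: 8.65
ee_pos: [515.1, -184.3, 187.0]
tcp_rot: [0.733, -0.533, 0.343, 0.249]
contact_force: [0.0, -0.4, 0.6]
finger_gap: 1.001
finger_force: 0.0
```

Request:
apply_moves(moves=[[[-0.04,-0.01,0.18],[0.0,0.78,0.0]],[[-0.04,-0.01,0.17],[0.0,0.78,0.0]],[[-0.05,0.0,0.17],[0.0,0.78,0.0]],[[-0.07,-0.01,0.17],[0.0,0.78,0.0]],[[-0.07,-0.01,0.17],[0.0,0.79,0.0]],[[-0.08,-0.01,0.16],[0.0,0.78,0.0]],[[-0.09,-0.01,0.16],[0.0,0.78,0.0]],[[-0.1,-0.01,0.15],[0.0,0.78,0.0]]])

```text
clock: 9.65
ee_pos: [532.6, -226.5, 130.7]
tcp_rot: [0.641, -0.467, 0.493, 0.358]
contact_force: [0.2, -0.7, -0.3]
finger_gap: 1.0
finger_force: 0.0
```

Run:
```python
from plan import *
st()
Q=rot(-72.1,15);z=Q.apply([0,0,1]);G=np.array([566.8,-335,100])+12*z
plan([(G-45*z,Q,3)]); plan([(G-45*z,Q,1),(G,Q,2)],start=(G-45*z,Q))
a=snapshot("scene")[100:260,120:340];b=snapshot("top")[190:300,340:500]
cv2.imwrite("pics/d1.png",np.vstack([cv2.resize(a,(550,400),interpolation=3)[:, :, ::-1]]))
```

```text
9.65 [ 532.6 -226.5  130.7] x [ 0.078 -0.245  0.966] z [ 0.298 -0.919 -0.257] F [ 0.2 -0.7 -0.3] gap 1.0 ff 0.0 q [-0.01  0.58 -1.03  1.9  -1.32 -1.61]
[[[0.0,0.01,0.57],[0.0,-0.01,-0.01]],[[0.0,0.0,0.56],[-0.01,-0.01,0.0]],[[-0.01,0.01,0.57],[0.0,-0.01,-0.01]]]
[ 556.9 -304.8  108.3]
[[[0.0,0.0,0.0],[0.0,0.0,0.0]],[[0.0,0.0,0.45],[0.0,0.0,0.0]],[[0.0,0.0,0.45],[0.0,0.0,0.0]]]
[ 570.4 -346.    96.9]
```

View pics/d1.png

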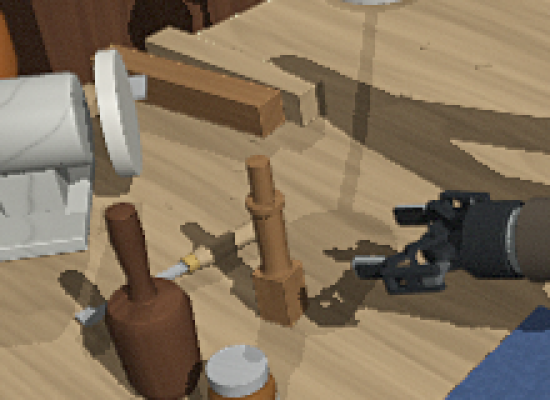

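The open gripper faces the leg's waist, with a clear path from the mat side.

Request:
apply_moves(moves=[[[0.0,0.01,0.57],[0,-0.01,-0.01]],[[0,0,0.56],[-0.01,-0.01,0]],[[-0.01,0.01,0.57],[0,-0.01,-0.01]]])

```text
clock: 10.12
ee_pos: [560.2, -294.0, 111.7]
tcp_rot: [0.637, -0.474, 0.485, 0.366]
contact_force: [0.0, 0.2, -0.0]
finger_gap: 1.0
finger_force: 0.0
```

Run:
```python
from plan import *
st()
Q=rot(-72.1,15);z=Q.apply([0,0,1]);G=np.array([566.8,-335,100])+12*z
plan([(G,Q,3)])
a=snapshot("scene")[140:245,180:320];b=snapshot("top")[220:290,380:480]
cv2.imwrite("pics/d2.png",np.vstack([cv2.resize(a,(560,420),interpolation=3)[:, :, ::-1],])) if 0 else cv2.imwrite("pics/d2.png",np.hstack([cv2.resize(a,(400,300),interpolation=3),cv2.resize(b,(400,300),interpolation=3)])[:,:,::-1])
```

```text
10.12 [ 560.2 -294.   111.7] x [ 0.08  -0.249  0.965] z [ 0.271 -0.926 -0.261] F [ 0.   0.2 -0. ] gap 1.0 ff 0.0 q [-0.19  0.64 -0.94  2.05 -1.31 -1.58]
[[[0.0,0.03,0.37],[0.13,0.01,0.0]],[[-0.01,0.04,0.36],[0.12,0.01,0.0]],[[0.0,0.04,0.37],[0.13,0.02,0.0]]]
[ 570.2 -346.3   96.9]
```

View pics/d2.png

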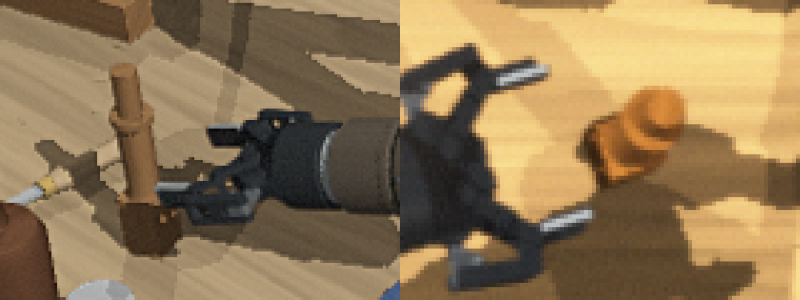

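The fingers straddle the leg correctly, but q4 is at its 2.05 limit. I'll turn the heading to -88° and later correct the 16° roll about the leg's axis.

Run:
```python
from plan import *
Q=rot(-88,15);z=Q.apply([0,0,1]);G=np.array([566.8,-335,100])+11*z
plan([(G-65*z,Q,5)]); plan([(G,Q,3)],start=(G-65*z,Q))
```

```text
[[[0.0,-0.03,-0.04],[-0.69,0.0,0.2]],[[0.0,-0.02,-0.04],[-0.7,0.0,0.2]],[[-0.01,-0.02,-0.04],[-0.69,0.01,0.21]],[[0.0,-0.02,-0.05],[-0.69,0.0,0.2]],[[0.0,-0.02,-0.04],[-0.7,0.0,0.2]]]
[ 564.9 -282.9  114.1]
[[[0.0,0.0,0.43],[0.0,0.0,0.0]],[[0.0,0.0,0.44],[0.0,0.0,0.0]],[[0.0,0.0,0.43],[0.0,0.0,0.0]]]
[ 567.2 -345.6   97.2]
```

Request:
apply_moves(moves=[[[0.0,-0.03,-0.04],[-0.69,0.0,0.2]],[[0.0,-0.02,-0.04],[-0.7,0.0,0.2]],[[-0.01,-0.02,-0.04],[-0.69,0.01,0.21]],[[0.0,-0.02,-0.05],[-0.69,0.0,0.2]],[[0.0,-0.02,-0.04],[-0.7,0.0,0.2]]])

```text
clock: 10.85
ee_pos: [563.9, -280.3, 114.1]
tcp_rot: [0.572, -0.55, 0.438, 0.423]
contact_force: [-0.3, -0.5, 0.2]
finger_gap: 1.001
finger_force: 0.0
```

Run:
```python
from plan import *
st()
Q=rot(-88,15);z=Q.apply([0,0,1]);G=np.array([566.8,-335,100])+11*z
plan([(G,Q,3)])
```

```text
10.85 [ 563.9 -280.3  114.1] x [ 0.011 -0.259  0.966] z [ 0.036 -0.965 -0.26 ] F [-0.3 -0.5  0.2] gap 1.001 ff 0.0 q [ 0.01  0.69 -0.8   1.57 -1.31 -1.48]
[[[0.0,-0.01,0.45],[-0.01,0.0,0.01]],[[0.01,0.0,0.45],[-0.01,0.01,0.01]],[[0.0,-0.01,0.45],[-0.01,0.0,0.01]]]
[ 567.2 -345.5   97.1]
```

Run:
```python
from plan import *
Q=rot(-82,15);z=Q.apply([0,0,1]);G=np.array([566.8,-335,100])+11*z
plan([(G-50*z,Q,2),(G,Q,3)])
```

```text
[[[0.01,0.03,0.18],[0.71,0.01,-0.18]],[[0.0,0.04,0.17],[0.71,0.0,-0.17]],[[0.0,0.0,0.33],[0.0,0.0,0.0]],[[0.0,0.0,0.34],[0.0,0.0,0.0]],[[0.0,0.0,0.33],[0.0,0.0,0.0]]]
[ 568.1 -345.3   97.1]
```

Request:
apply_moves(moves=[[[0.01,0.03,0.18],[0.71,0.01,-0.18]],[[0,0.04,0.17],[0.71,0,-0.17]],[[0,0,0.33],[0,0,0]],[[0,0,0.34],[0,0,0]],[[0,0,0.33],[0,0,0]]])

```text
clock: 11.48
ee_pos: [568.3, -346.0, 97.1]
tcp_rot: [0.599, -0.52, 0.46, 0.399]
contact_force: [-0.7, 1.2, 0.7]
finger_gap: 0.998
finger_force: 0.0
```

Run:
```python
from plan import *
st()
a=snapshot("scene")[140:245,180:320];b=snapshot("top")[220:290,380:480]
cv2.imwrite("pics/d3.png",np.hstack([cv2.resize(a,(400,300),interpolation=3),cv2.resize(b,(400,300),interpolation=3)])[:,:,::-1])
```

```text
11.47 [ 568.3 -346.    97.1] x [ 0.036 -0.256  0.966] z [ 0.136 -0.956 -0.259] F [-0.7  1.2  0.7] gap 0.998 ff 0.0 q [-0.22  0.7  -0.84  1.92 -1.3  -1.54]
```

View pics/d3.png

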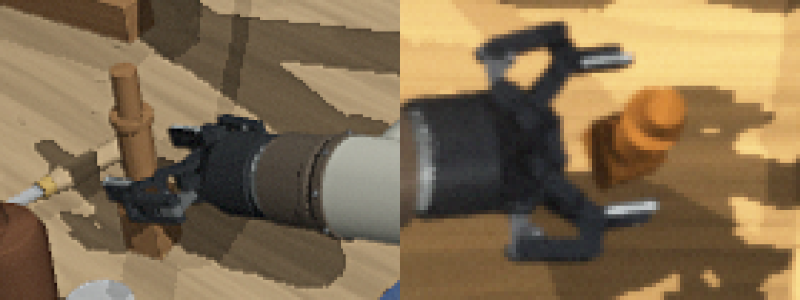

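The leg sits centred between the pads in both views, so I'll close.

Request:
apply_moves(moves=[[[0,0,0],[0,0,0]],[[0,0,0],[0,0,0]],[[0,0,0],[0,0,0]],[[0,0,0],[0,0,0]],[[0,0,0],[0,0,0]],[[0,0,0],[0,0,0]]], jaw=0)

```text
clock: 12.32
ee_pos: [568.3, -346.3, 96.9]
tcp_rot: [0.598, -0.52, 0.46, 0.4]
contact_force: [-0.5, 1.7, 3.6]
finger_gap: 0.352
finger_force: 59.5
```

Run:
```python
from plan import *
st()
s=read_state();p=s["ee_pos"];Q=R.from_quat(s["tcp_rot"])
# lift 60 straight up, then tip back while lifting & retreating towards the mat
L=p+[0,0,60]
# tipped: tool past vertical by 15 (down=105), heading -82
T=rot(-82,105)
plan([(L,Q,2),((545,-250,240),T,24)])
```

```text
12.32 [ 568.3 -346.3   96.9] x [ 0.036 -0.255  0.966] z [ 0.135 -0.957 -0.258] F [-0.5  1.7  3.6] gap 0.352 ff 59.5 q [-0.22  0.71 -0.84  1.92 -1.3  -1.54]
[[[0.58,0.0,-0.15],[0.0,0.0,0.0]],[[0.58,0.0,-0.16],[0.0,0.0,0.0]],[[0.05,0.01,-0.1],[0.0,-0.94,0.0]],[[0.04,0.01,-0.1],[0.0,-0.94,0.0]],[[0.03,0.0,-0.1],[0.0,-0.93,0.0]],[[0.02,0.01,-0.1],[0.0,-0.94,0.0]],[[0.02,0.01,-0.11],[0.0,-0.94,0.0]],[[0.02,0.01,-0.11],[0.0,-0.94,0.0]]]
[[[0.0,0.01,-0.1],[0.0,-0.94,0.0]],[[0.0,0.0,-0.11],[0.0,-0.94,0.0]],[[-0.01,0.01,-0.11],[0.0,-0.93,0.0]],[[-0.02,0.01,-0.1],[0.0,-0.94,0.0]],[[-0.02,0.01,-0.11],[0.0,-0.94,0.0]],[[-0.03,0.01,-0.1],[0.0,-0.94,0.0]],[[-0.04,0.0,-0.1],[0.0,-0.94,0.0]],[[-0.04,0.01,-0.1],[0.0,-0.94,0.0]]]
[[[-0.05,0.01,-0.1],[0.0,-0.93,0.0]],[[-0.05,0.01,-0.09],[0.0,-0.94,0.0]],[[-0.07,0.01,-0.09],[0.0,-0.94,0.0]],[[-0.06,0.01,-0.08],[0.0,-0.94,0.0]],[[-0.07,0.0,-0.08],[0.0,-0.94,0.0]],[[-0.08,0.01,-0.08],[0.0,-0.93,0.0]],[[-0.08,0.01,-0.06],[0.0,-0.94,0.0]],[[-0.09,0.01,-0.07],[0.0,-0.94,0.0]]]
[[[-0.09,0.01,-0.06],[0.0,-0.94,0.0]],[[-0.09,0.0,-0.05],[0.0,-0.94,0.0]]]
[ 545.2 -250.2  240.1]
```

Request:
apply_moves(moves=[[[0.58,0,-0.15],[0,0,0]],[[0.58,0,-0.16],[0,0,0]],[[0.05,0.01,-0.1],[0,-0.94,0]],[[0.04,0.01,-0.1],[0,-0.94,0]],[[0.03,0,-0.1],[0,-0.93,0]],[[0.02,0.01,-0.1],[0,-0.94,0]],[[0.02,0.01,-0.11],[0,-0.94,0]],[[0.02,0.01,-0.11],[0,-0.94,0]]])

```text
clock: 13.32
ee_pos: [561.5, -322.1, 176.5]
tcp_rot: [0.678, -0.589, 0.332, 0.29]
contact_force: [-0.4, -0.6, -1.8]
finger_gap: 0.358
finger_force: 59.5
```

Request:
apply_moves(moves=[[[0,0.01,-0.1],[0,-0.94,0]],[[0,0,-0.11],[0,-0.94,0]],[[-0.01,0.01,-0.11],[0,-0.93,0]],[[-0.02,0.01,-0.1],[0,-0.94,0]],[[-0.02,0.01,-0.11],[0,-0.94,0]],[[-0.03,0.01,-0.1],[0,-0.94,0]],[[-0.04,0,-0.1],[0,-0.94,0]],[[-0.04,0.01,-0.1],[0,-0.94,0]]])

```text
clock: 14.32
ee_pos: [553.9, -289.8, 203.8]
tcp_rot: [0.74, -0.644, 0.145, 0.127]
contact_force: [0.0, -1.7, -1.8]
finger_gap: 0.354
finger_force: 59.5
```

Request:
apply_moves(moves=[[[-0.05,0.01,-0.1],[0,-0.93,0]],[[-0.05,0.01,-0.09],[0,-0.94,0]],[[-0.07,0.01,-0.09],[0,-0.94,0]],[[-0.06,0.01,-0.08],[0,-0.94,0]],[[-0.07,0,-0.08],[0,-0.94,0]],[[-0.08,0.01,-0.08],[0,-0.93,0]],[[-0.08,0.01,-0.06],[0,-0.94,0]],[[-0.09,0.01,-0.07],[0,-0.94,0]]])

```text
clock: 15.32
ee_pos: [546.2, -257.9, 231.8]
tcp_rot: [0.753, -0.655, -0.052, -0.044]
contact_force: [-0.6, -0.2, -1.5]
finger_gap: 0.355
finger_force: 59.5
```

```bash
cat > grip.py <<'E'
from plan import *
RG=R.from_quat([0.598,-0.52,0.46,0.4]);pG=np.array([568.3,-346.3,96.9])
RL=R.from_euler("z",0.3124)
leg_R=RG.inv()*RL; leg_p=RG.inv().apply(np.array([566.8,-335,0])-pG)   # leg in tool
def tool_for(LR,Lp,lr=None,lp=None):
    lr=leg_R if lr is None else lr; lp=leg_p if lp is None else lp
    Q=LR*lr.inv(); return np.array(Lp)-Q.apply(lp),Q
def lying(az,pitch=0,ref=None):
    """leg orientations with axis at az(deg), rising pitch(deg), a face flat; 4 rolls"""
    a,b=np.radians([az,pitch]);z=np.array([np.cos(a)*np.cos(b),np.sin(a)*np.cos(b),np.sin(b)])
    y=np.array([-np.sin(a),np.cos(a),0]);B=R.from_matrix(np.c_[np.cross(y,z),y,z])
    return [B*R.from_euler("z",k*90,degrees=True) for k in range(4)]
def best_lying(az,pitch=0,lr=None):
    lr=leg_R if lr is None else lr
    return max(lying(az,pitch),key=lambda L:-(L*lr.inv()).apply([0,0,1])[2])
E
python3 - <<'E'
from grip import *
st();print(leg_p)
LR=best_lying(5.3);d=LR.apply([0,0,1])
p,Q=tool_for(LR,np.array([505.6,-22,25])-100*d)
print(p,Q.as_matrix().round(2).tolist())
plan([(p+[0,0,60],Q,24)])
a=snapshot("scene")
E
```

```text
15.32 [ 546.2 -257.9  231.8] x [ 0.137 -0.981 -0.135] z [-0.02   0.133 -0.991] F [-0.6 -0.2 -1.5] gap 0.355 ff 59.5 q [-0.24  0.39  0.06 -0.13 -1.29  0.42]
[-9.65818524e+01 -8.36383208e-02  1.38379474e+01]
[502.70220504 -24.32318524  13.7859198 ] [[0.97, 0.09, -0.24], [0.05, -0.98, -0.19], [-0.25, 0.17, -0.95]]
[[[-0.18,0.01,0.16],[-0.26,0.02,-0.87]],[[-0.18,-0.01,0.15],[-0.26,0.02,-0.88]],[[-0.17,-0.01,0.16],[-0.25,0.02,-0.87]],[[-0.18,-0.04,0.16],[-0.26,0.02,-0.87]],[[-0.18,-0.04,0.15],[-0.26,0.02,-0.88]],[[-0.17,-0.06,0.15],[-0.26,0.02,-0.87]],[[-0.17,-0.07,0.16],[-0.25,0.02,-0.87]],[[-0.16,-0.09,0.15],[-0.26,0.02,-0.87]]]
[[[-0.16,-0.1,0.15],[-0.26,0.02,-0.88]],[[-0.15,-0.1,0.14],[-0.26,0.02,-0.87]],[[-0.14,-0.13,0.15],[-0.26,0.02,-0.87]],[[-0.14,-0.13,0.14],[-0.25,0.02,-0.88]],[[-0.13,-0.14,0.14],[-0.26,0.02,-0.87]],[[-0.12,-0.15,0.13],[-0.26,0.02,-0.87]],[[-0.11,-0.17,0.14],[-0.26,0.02,-0.87]],[[-0.1,-0.17,0.13],[-0.26,0.03,-0.88]]]
[[[-0.09,-0.18,0.12],[-0.25,0.02,-0.87]],[[-0.08,-0.19,0.13],[-0.26,0.02,-0.87]],[[-0.07,-0.19,0.12],[-0.26,0.02,-0.88]],[[-0.06,-0.2,0.11],[-0.26,0.02,-0.87]],[[-0.04,-0.2,0.12],[-0.25,0.02,-0.87]],[[-0.03,-0.21,0.11],[-0.26,0.02,-0.88]],[[-0.02,-0.22,0.1],[-0.26,0.02,-0.87]],[[-0.01,-0.21,0.1],[-0.26,0.02,-0.87]]]
[502.6 -24.3  73.9]
```

Request:
apply_moves(moves=[[[-0.18,0.01,0.16],[-0.26,0.02,-0.87]],[[-0.18,-0.01,0.15],[-0.26,0.02,-0.88]],[[-0.17,-0.01,0.16],[-0.25,0.02,-0.87]],[[-0.18,-0.04,0.16],[-0.26,0.02,-0.87]],[[-0.18,-0.04,0.15],[-0.26,0.02,-0.88]],[[-0.17,-0.06,0.15],[-0.26,0.02,-0.87]],[[-0.17,-0.07,0.16],[-0.25,0.02,-0.87]],[[-0.16,-0.09,0.15],[-0.26,0.02,-0.87]]])

```text
clock: 16.38
ee_pos: [531.9, -180.0, 179.0]
tcp_rot: [0.891, -0.448, -0.081, 0.004]
contact_force: [-0.3, -0.7, -1.5]
finger_gap: 0.348
finger_force: 59.5
```

Request:
apply_moves(moves=[[[-0.16,-0.1,0.15],[-0.26,0.02,-0.88]],[[-0.15,-0.1,0.14],[-0.26,0.02,-0.87]],[[-0.14,-0.13,0.15],[-0.26,0.02,-0.87]],[[-0.14,-0.13,0.14],[-0.25,0.02,-0.88]],[[-0.13,-0.14,0.14],[-0.26,0.02,-0.87]],[[-0.12,-0.15,0.13],[-0.26,0.02,-0.87]],[[-0.11,-0.17,0.14],[-0.26,0.02,-0.87]],[[-0.1,-0.17,0.13],[-0.26,0.03,-0.88]]])

```text
clock: 17.38
ee_pos: [517.8, -102.3, 126.3]
tcp_rot: [0.97, -0.212, -0.105, 0.051]
contact_force: [0.5, -0.7, -1.7]
finger_gap: 0.354
finger_force: 59.5
```

Request:
apply_moves(moves=[[[-0.09,-0.18,0.12],[-0.25,0.02,-0.87]],[[-0.08,-0.19,0.13],[-0.26,0.02,-0.87]],[[-0.07,-0.19,0.12],[-0.26,0.02,-0.88]],[[-0.06,-0.2,0.11],[-0.26,0.02,-0.87]],[[-0.04,-0.2,0.12],[-0.25,0.02,-0.87]],[[-0.03,-0.21,0.11],[-0.26,0.02,-0.88]],[[-0.02,-0.22,0.1],[-0.26,0.02,-0.87]],[[-0.01,-0.21,0.1],[-0.26,0.02,-0.87]]])

```text
clock: 18.38
ee_pos: [503.2, -24.7, 73.6]
tcp_rot: [0.987, 0.037, -0.124, 0.094]
contact_force: [-0.3, 0.6, -2.1]
finger_gap: 0.351
finger_force: 59.5
```

Run:
```python
from grip import *
st()
s=read_state();p=s["ee_pos"];Q=R.from_quat(s["tcp_rot"])
a=snapshot("scene");b=snapshot("top")
# predicted leg outline in both
P=[[0,0,0],[0,0,200]]+[[x,y,z] for z in (0,65) for x in(-20,20) for y in (-20,20)]
W=p+Q.apply(np.array(P)@leg_R.as_matrix().T+leg_p)
print(np.round(W[:2],1))
O=[]
for n,im,x0,y0,w,h in (("scene",a,270,170,140,140),("top",b,250,200,110,110)):
    f=4; c=cv2.resize(im[y0:y0+h,x0:x0+w],(400,400),interpolation=3)
    for u in (proj(n,W)-[x0,y0])*[400/w,400/h]: cv2.circle(c,tuple(int(v) for v in u),2,(0,255,0),-1)
    O.append(c)
cv2.imwrite("pics/e1.png",np.hstack(O)[:,:,::-1])
LR=best_lying(5.3);d=LR.apply([0,0,1])
pp,QQ=tool_for(LR,np.array([505.6,-22,25])-100*d)
plan([(pp+[0,0,8],QQ,6),(pp,QQ,4)])
```

```text
18.38 [503.2 -24.7  73.6] x [ 0.967  0.049 -0.252] z [-0.238 -0.194 -0.952] F [-0.3  0.6 -2.1] gap 0.351 ff 59.5 q [ 0.34  0.48 -0.37  0.12 -1.02  1.23]
[[406.5 -32.   84.7]
 [605.6 -12.6  84.9]]
[[[0.04,-0.03,0.16],[0.01,0.0,0.01]],[[0.05,-0.03,0.17],[0.01,0.0,0.0]],[[0.04,-0.03,0.16],[0.02,0.0,0.01]],[[0.05,-0.03,0.16],[0.01,0.0,0.0]],[[0.04,-0.03,0.16],[0.01,0.0,0.01]],[[0.04,-0.03,0.17],[0.01,0.0,0.01]],[[0.01,-0.01,0.04],[0.0,0.0,0.0]],[[0.01,0.0,0.04],[0.0,0.0,0.0]]]
[[[0.01,-0.01,0.03],[0.0,0.0,0.0]],[[0.01,-0.01,0.04],[0.0,0.0,0.0]]]
[502.5 -24.2  13.8]
```

View pics/e1.png

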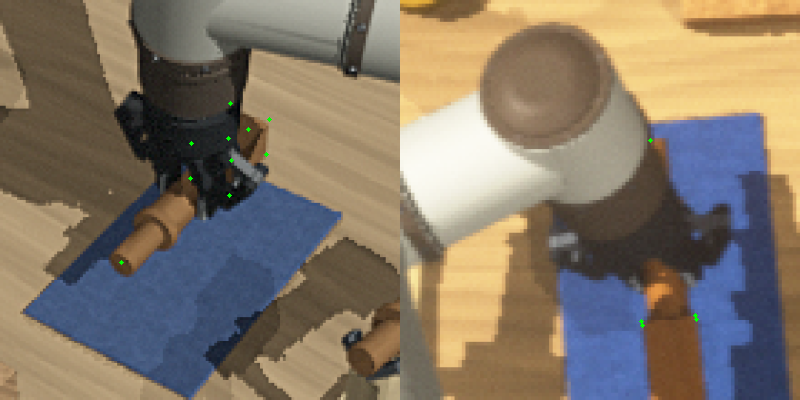

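The projected model points (tenon end, pommel edges) land on the leg in both views, above the mat. Lowering.

Request:
apply_moves(moves=[[[0.04,-0.03,0.16],[0.01,0,0.01]],[[0.05,-0.03,0.17],[0.01,0,0]],[[0.04,-0.03,0.16],[0.02,0,0.01]],[[0.05,-0.03,0.16],[0.01,0,0]],[[0.04,-0.03,0.16],[0.01,0,0.01]],[[0.04,-0.03,0.17],[0.01,0,0.01]],[[0.01,-0.01,0.04],[0,0,0]]])

```text
clock: 19.35
ee_pos: [502.8, -25.3, 19.7]
tcp_rot: [0.987, 0.033, -0.124, 0.091]
contact_force: [0.7, -0.1, -0.3]
finger_gap: 0.356
finger_force: 59.5
```

Request:
apply_moves(moves=[[[0.01,0,0.03],[0,0,0]],[[0.01,0,0.02],[0,0,0]],[[0,0,0],[0,0,0]]])

```text
clock: 19.73
ee_pos: [503.7, -25.6, 18.0]
tcp_rot: [0.988, 0.033, -0.124, 0.091]
contact_force: [-1.6, -0.4, -1.3]
finger_gap: 0.352
finger_force: 59.5
```

Run:
```python
from plan import *
st()
```

```text
19.73 [503.7 -25.6  18. ] x [ 0.967  0.042 -0.25 ] z [-0.238 -0.188 -0.953] F [-1.6 -0.4 -1.3] gap 0.352 ff 59.5 q [ 0.33  0.56 -0.42  0.13 -0.89  1.21]
```

Still about 4 mm above by the model, so I'll continue down in small steps.

Request:
apply_moves(moves=[[[0.01,0,0.03],[0,0,0]],[[0.01,0,0.03],[0,0,0]],[[0,0,0],[0,0,0]]])

```text
clock: 20.1
ee_pos: [503.8, -26.2, 14.6]
tcp_rot: [0.988, 0.033, -0.124, 0.091]
contact_force: [-0.9, 0.4, -0.6]
finger_gap: 0.351
finger_force: 59.5
```

Request:
apply_moves(moves=[[[0.0,0,0.02],[0,0,0]],[[0.0,0,0.02],[0,0,0]],[[0,0,0],[0,0,0]]])

```text
clock: 20.48
ee_pos: [504.0, -26.3, 13.9]
tcp_rot: [0.988, 0.033, -0.123, 0.091]
contact_force: [-0.6, 0.9, 4.0]
finger_gap: 0.35
finger_force: 60.4
```

Contact with the mat (weight taken off, +4 N). I'll open a little, then back off along the tool axis.

Request:
apply_moves(moves=[[[0,0,0],[0,0,0]],[[0,0,0],[0,0,0]],[[0,0,-0.1],[0,0,0]],[[0,0,-0.3],[0,0,0]],[[0,0,-0.8],[0,0,0]],[[0,0,-0.8],[0,0,0]]], jaw=0.55)

```text
clock: 21.22
ee_pos: [527.3, -7.6, 109.1]
tcp_rot: [0.987, 0.033, -0.124, 0.091]
contact_force: [0.5, 0.3, -0.2]
finger_gap: 0.553
finger_force: 0.0
```

```bash
cat > look.py <<'E'
from grip import *
st();snapshot("scene");snapshot("top")
def legfit():
    Z={"leg":0,"leg_pommel":28,"leg_waist":90,"leg_tenon":180}
    for n in C:
        for t in Z:
            for d in models.spot_point(n,t)[:3]: print(n,t,round(d["p"],2),np.round(onz(n,d["location"][1],d["location"][0],25)[:2],1))
legfit()
b=snapshot("top");a=snapshot("scene")
A=cv2.resize(a[170:310,270:410],(400,400),interpolation=3);B=cv2.resize(b[200:340,250:390],(400,400),interpolation=3)
cv2.imwrite("pics/e2.png",np.hstack([A,B])[:,:,::-1])
E
python3 look.py
```

```text
21.23 [527.3  -7.6 109.1] x [ 0.967  0.042 -0.251] z [-0.239 -0.189 -0.952] F [ 0.5  0.3 -0.2] gap 0.553 ff 0.0 q [ 0.35  0.47 -0.27  0.11 -1.13  1.23]
scene leg 0.55 [410.5 -31.1]
scene leg_pommel 0.56 [422.8 -34.4]
scene leg_waist 0.9 [486.7 -20.7]
scene leg_tenon 0.64 [580.9 -20.4]
top leg 0.58 [399.3 -33. ]
top leg_pommel 0.76 [444.8 -43.9]
top leg_pommel 0.37 [507.6 -29.2]
top leg_pommel 0.22 [504.1 202.5]
top leg_waist 0.84 [498.8 -13.8]
top leg_tenon 0.72 [641.3 396.2]
top leg_tenon 0.6 [586.5 -15.2]
top leg_tenon 0.19 [479.3 422.6]
```

View pics/e2.png

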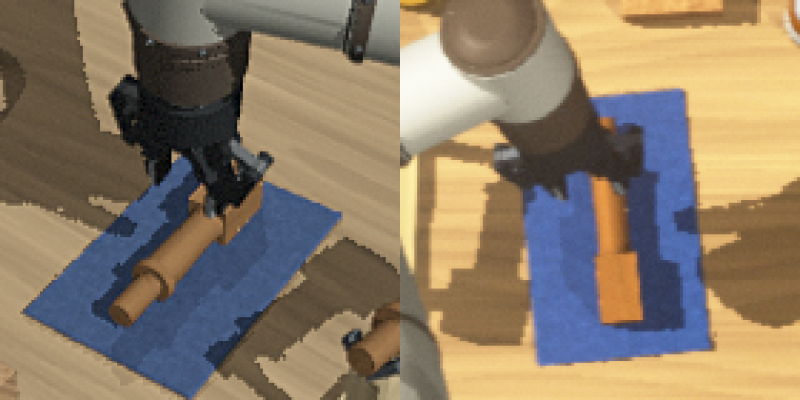

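The leg lies flat on the mat, its tenon end at scene crop (122,314) and its pommel end at top crop (620,320). I'll check the model against these pixels and plan the regrasp.

Run:
```python
from grip import *
px=lambda u,k,ox,oy:(np.array(u)+.5)/k-.5+[ox,oy]
k=400/140
print("tenon end",onz("scene",*px((122,314),k,270,170),25))
for u in ((200,322),(242,320)): print("pommel end top",onz("top",*px(u,k,250,200),45))
p=np.array([504,-26.3,13.9]);Q=R.from_quat([0.988,0.033,-0.123,0.091])
W=p+Q.apply(np.array([[0,0,0],[0,0,90],[0,0,200]])@leg_R.as_matrix().T+leg_p);print(W.round(1))
az=np.degrees(np.arctan2(*(W[2]-W[0])[1::-1]));print(az)
# refined by contour of the leg's brown in top picture
b=snapshot("top");hsv=cv2.cvtColor(b,cv2.COLOR_RGB2HSV)
m=cv2.inRange(hsv,(5,120,60),(20,255,255));m[:275]=0;m[:,:310]=0;m[320:]=0;m[:,345:]=0
pts=np.argwhere(m)[:,::-1]
X=np.array([onz("top",*q,45)[:2] for q in pts]);print(len(X),X.min(0),X.max(0))
for lo in (405,420,435,450,470): 
    s=X[(X[:,0]>lo)&(X[:,0]<lo+15)]
    if len(s):print(lo,s[:,1].min(),s[:,1].max(),s[:,1].mean())
```

```text
tenon end [605.58281035 -14.45173387  25.        ]
pommel end top [408.7358604  -12.80614788  45.        ]
pommel end top [410.31062936 -52.83652986  45.        ]
[[407.3 -33.   24.7]
 [496.9 -24.9  25.1]
 [606.5 -15.   25.5]]
5.137059839952534
480 [409.50451885 -51.94582338] [510.93771674 -11.21125938]
405 -51.890298901190015 -16.420981174373146 -33.30547046588494
420 -51.94582338422149 -13.76815425568514 -32.01359066757572
435 -49.46530866830382 -11.211259382675209 -31.374458829735065
450 -49.4924988665872 -11.228250684277043 -29.291541047877736
470 -46.97269452233752 -11.364508352680637 -27.98474258301552
```

Run:
```python
from grip import *
Q=rot(5.1,90)
plan([((497,-25,85),Q,6),((497,-25,14),Q,5)])
```

```text
[[[-0.08,0.03,0.11],[0.41,0.61,-0.05]],[[-0.08,0.04,0.1],[0.41,0.62,-0.06]],[[-0.09,0.04,0.1],[0.41,0.61,-0.05]],[[-0.1,0.04,0.09],[0.42,0.62,-0.06]],[[-0.09,0.05,0.08],[0.41,0.61,-0.05]],[[-0.11,0.04,0.09],[0.41,0.62,-0.05]],[[0.0,0.0,0.28],[0.0,0.0,0.0]],[[0.0,0.0,0.29],[0.0,0.0,0.0]]]
[[[0.0,0.0,0.28],[0.0,0.0,0.0]],[[0.0,0.0,0.28],[0.0,0.0,0.0]],[[0.0,0.0,0.29],[0.0,0.0,0.0]]]
[496.8 -24.8  13.8]
```

Request:
apply_moves(moves=[[[-0.08,0.03,0.11],[0.41,0.61,-0.05]],[[-0.08,0.04,0.1],[0.41,0.62,-0.06]],[[-0.09,0.04,0.1],[0.41,0.61,-0.05]],[[-0.1,0.04,0.09],[0.42,0.62,-0.06]],[[-0.09,0.05,0.08],[0.41,0.61,-0.05]],[[-0.11,0.04,0.09],[0.41,0.62,-0.05]]], jaw=1)

```text
clock: 22.62
ee_pos: [496.9, -24.8, 85.1]
tcp_rot: [0.999, 0.044, 0.001, -0.001]
contact_force: [-0.5, 0.4, 0.3]
finger_gap: 1.001
finger_force: 0.0
```

Run:
```python
from grip import *
st();plan([((497,-25,14),rot(5.1,90),5)])
```

```text
22.62 [496.9 -24.8  85.1] x [0.996 0.089 0.003] z [ 0.003  0.001 -1.   ] F [-0.5  0.4  0.3] gap 1.001 ff 0.0 q [ 0.28  0.34 -0.49 -0.   -0.74  1.38]
[[[0.0,0.0,0.28],[0.0,-0.01,0.0]],[[0.0,0.0,0.29],[-0.01,-0.01,0.0]],[[0.0,0.0,0.28],[0.0,0.0,0.0]],[[0.0,0.0,0.29],[0.0,-0.01,0.0]],[[0.0,0.01,0.28],[-0.01,-0.01,0.0]]]
[497.1 -25.2  14.1]
```

Request:
apply_moves(moves=[[[0,0,0.28],[0,-0.01,0]],[[0,0,0.29],[0,-0.01,0]],[[0,0,0.28],[0,0,0]],[[0,0,0.28],[0,-0.01,0]],[[0,0,0.28],[0,-0.01,0]]])

```text
clock: 23.25
ee_pos: [497.1, -24.6, 13.4]
tcp_rot: [0.999, 0.045, -0.001, -0.0]
contact_force: [-0.1, -0.2, -0.2]
finger_gap: 1.003
finger_force: 0.0
```

Request:
apply_moves(moves=[[[0,0,0],[0,0,0]],[[0,0,0],[0,0,0]],[[0,0,0],[0,0,0]],[[0,0,0],[0,0,0]],[[0,0,0],[0,0,0]],[[0,0,0],[0,0,0]]], jaw=0)

```text
clock: 24.0
ee_pos: [497.7, -24.6, 15.6]
tcp_rot: [0.999, 0.045, 0.0, -0.0]
contact_force: [-1.5, 0.4, 5.5]
finger_gap: 0.35
finger_force: 59.7
```

```bash
cat > stand.py <<'E'
from grip import *
lR=None
# leg in tool after the second grip: leg known on the mat, z=25, centred between pads
import json,os
if not os.path.exists("g2.json"):
    s=read_state();json.dump([list(s["ee_pos"]),list(s["tcp_rot"])],open("g2.json","w"))
pg,qg=json.load(open("g2.json"));Qg=R.from_quat(qg);pg=np.array(pg)
LR=best_lying(5.1,0,Qg.inv()*lying(5.1)[0]) ;LR=lying(5.1)[0]
d=LR.apply([0,0,1]);L0=np.array([407.3,-33.0,25])
lr=Qg.inv()*LR;lp=Qg.inv().apply(L0-pg);print("leg in tool",lp.round(1));lp[1]=0 if abs(lp[1])<4 else lp[1]
lp[1]=-90*lr.apply([0,0,1])[1]   # axis passes midway between pads at the grip
S=np.array([539.6,384.0]);yaw=np.degrees(-0.1926)
Rs=R.from_euler("z",yaw,degrees=True)
org=Rs.apply([-102,0,97])+np.r_[S,0]
LS=lying(yaw,10)[0]
ps,Qs=tool_for(LS,org,lr,lp)
E
python3 - <<'E'
from stand import *
st();print(ps,Qs.as_matrix().round(2).tolist(),lp)
print("saddle",org+LS.apply([0,0,28]),"fork",org+LS.apply([0,0,180]))
plan([(pg+[0,0,200],Qg,6),((ps+pg)/2*[1,1,0]+[-20,0,290],Qg,4),(ps+[0,0,100],Qs,8)])
E
```

```text
leg in tool [-90.8   0.3  -9.4]
24.0 [497.7 -24.6  15.6] x [0.996 0.089 0.   ] z [ 0.  0. -1.] F [-1.5  0.4  5.5] gap 0.35 ff 59.7 q [ 0.28  0.45 -0.55 -0.   -0.57  1.38]
[528.83856002 386.103267   103.48329788] [[0.97, -0.19, 0.17], [-0.19, -0.98, -0.03], [0.17, -0.0, -0.98]] [-9.07771496e+01 -2.24115226e-02 -9.42889544e+00]
saddle [466.55075109 398.24587156 101.86214897] fork [613.4737296  369.59334039 128.25667198]Traceback (most recent call last):
  File "<stdin>", line 4, in <module>
  File "plan.py", line 18, in plan
    assert max(abs(t).max(),abs(w).max())<=1,(t,w)
           ^^^^^^^^^^^^^^^^^^^^^^^^^^^^^^^^^
AssertionError: (array([ 0.07, -1.03, -0.37]), array([0., 0., 0.]))
```

Run:
```python
from stand import *
plan([(pg+[0,0,240],Qg,6),(ps+[-5,-170,170],Qg,6),(ps+[0,0,60],Qs,8)])
```

```text
leg in tool [-90.8   0.3  -9.4]
[[[0.0,0.0,-0.8],[0.0,0.0,0.0]],[[0.0,0.0,-0.8],[0.0,0.0,0.0]],[[0.0,0.0,-0.8],[0.0,0.0,0.0]],[[0.0,0.0,-0.8],[0.0,0.0,0.0]],[[0.0,0.0,-0.8],[0.0,0.0,0.0]],[[0.0,0.0,-0.8],[0.0,0.0,0.0]],[[0.16,-0.79,-0.06],[0.0,0.0,0.0]],[[0.16,-0.79,-0.06],[0.0,0.0,0.0]]]
[[[0.16,-0.79,-0.06],[0.0,0.0,0.0]],[[0.15,-0.8,-0.06],[0.0,0.0,0.0]],[[0.16,-0.79,-0.06],[0.0,0.0,0.0]],[[0.16,-0.79,-0.06],[0.0,0.0,0.0]],[[0.05,-0.42,0.28],[-0.04,0.31,0.5]],[[0.03,-0.43,0.27],[-0.05,0.31,0.51]],[[0.01,-0.42,0.28],[-0.04,0.31,0.5]],[[-0.01,-0.43,0.27],[-0.05,0.31,0.5]]]
[[[-0.04,-0.43,0.27],[-0.04,0.31,0.5]],[[-0.05,-0.42,0.27],[-0.04,0.31,0.51]],[[-0.07,-0.43,0.27],[-0.05,0.31,0.5]],[[-0.1,-0.42,0.26],[-0.04,0.32,0.5]]]
[528.9 386.2 163.4]
```

Request:
apply_moves(moves=[[[0,0,-0.4],[0,0,0]],[[0,0,-0.8],[0,0,0]],[[0,0,-0.8],[0,0,0]],[[0,0,-0.9],[0,0,0]],[[0,0,-0.9],[0,0,0]],[[0,0,-0.98],[0,0,0]],[[0.16,-0.79,-0.06],[0,0,0]],[[0.16,-0.79,-0.06],[0,0,0]]])

```text
clock: 25.0
ee_pos: [505.9, 56.0, 259.9]
tcp_rot: [0.999, 0.043, -0.001, -0.001]
contact_force: [0.8, -0.1, -1.1]
finger_gap: 0.349
finger_force: 59.7
```

Request:
apply_moves(moves=[[[0.16,-0.79,-0.06],[0,0,0]],[[0.15,-0.8,-0.06],[0,0,0]],[[0.16,-0.79,-0.06],[0,0,0]],[[0.16,-0.79,-0.06],[0,0,0]],[[0.05,-0.42,0.28],[-0.04,0.31,0.5]],[[0.03,-0.43,0.27],[-0.05,0.31,0.51]],[[0.01,-0.42,0.28],[-0.04,0.31,0.5]],[[-0.01,-0.43,0.27],[-0.05,0.31,0.5]]])

```text
clock: 26.0
ee_pos: [525.7, 301.4, 215.1]
tcp_rot: [0.999, -0.027, 0.042, 0.005]
contact_force: [0.7, -0.4, -1.4]
finger_gap: 0.349
finger_force: 59.6
```

Request:
apply_moves(moves=[[[-0.04,-0.43,0.27],[-0.04,0.31,0.5]],[[-0.05,-0.42,0.27],[-0.04,0.31,0.51]],[[-0.07,-0.43,0.27],[-0.05,0.31,0.5]],[[-0.1,-0.42,0.26],[-0.04,0.32,0.5]]])

```text
clock: 26.5
ee_pos: [528.0, 386.3, 159.9]
tcp_rot: [0.992, -0.097, 0.086, 0.009]
contact_force: [0.6, -0.1, -1.9]
finger_gap: 0.346
finger_force: 59.6
```

Run:
```python
from stand import *
st()
s=read_state();p=s["ee_pos"];Q=R.from_quat(s["tcp_rot"])
W=lambda zs:p+Q.apply(np.array([[0,0,z] for z in zs])@lr.as_matrix().T+lp)
a=snapshot("scene");b=snapshot("top");cv2.imwrite("pics/f_s.png",a[:,:,::-1]);cv2.imwrite("pics/f_t.png",b[:,:,::-1])
for n in C:
    print(n,"pred pom,waist,ten",proj(n,W([28,90,180])).round(1).tolist(),"end",proj(n,W([200])).round(1).tolist())
    for t in ("leg_pommel","leg_waist","leg_tenon","stand_saddle","stand_fork","stand"):
        print(t,[(round(d["p"],2),np.round(d["location"][::-1],1).tolist()) for d in models.spot_point(n,t)[:3]])
    print("goal saddle,fork",proj(n,[org+LS.apply([0,0,28]),org+LS.apply([0,0,180]),[*S,0]]).round(1).tolist())
plan([(ps+[0,0,12],Qs,6),(ps,Qs,4)])
```

```text
leg in tool [-90.8   0.3  -9.4]
26.5 [528.  386.3 159.9] x [ 0.967 -0.19   0.172] z [ 0.168 -0.034 -0.985] F [ 0.6 -0.1 -1.9] gap 0.346 ff 59.6 q [ 0.95  0.44 -0.18  0.2  -0.89  0.31]
scene pred pom,waist,ten [[524.7, 290.1], [507.6, 302.5], [479.9, 322.6]] end [[473.3, 327.5]]
leg_pommel [(0.68, [525.7, 289.9])]
leg_waist []
leg_tenon [(0.79, [478.4, 321.6]), (0.39, [186.2, 254.8])]
stand_saddle [(0.73, [514.4, 311.3])]
stand_fork [(0.69, [474.9, 342.5])]
stand [(0.69, [484.1, 361.0])]
goal saddle,fork [[516.0, 309.2], [472.6, 342.3], [481.7, 359.2]]
top pred pom,waist,ten [[158.2, 289.2], [162.4, 265.5], [168.6, 231.0]] end [[170.0, 223.3]]
leg_pommel [(0.7, [159.8, 289.5])]
leg_waist [(0.62, [160.9, 264.7])]
leg_tenon [(0.55, [170.2, 233.5]), (0.45, [235.7, 311.1])]
stand_saddle [(0.58, [164.0, 290.3])]
stand_fork [(0.94, [174.6, 231.3])]
stand [(0.89, [178.1, 269.6]), (0.43, [242.9, 276.9]), (0.41, [343.1, 193.6])]
goal saddle,fork [[164.4, 290.7], [174.4, 234.5], [180.2, 267.9]]
[[[-0.03,0.0,0.15],[0.0,0.0,0.0]],[[-0.02,0.0,0.15],[0.0,0.01,0.0]],[[-0.03,0.0,0.15],[0.0,0.0,0.0]],[[-0.03,0.0,0.16],[0.0,0.0,-0.01]],[[-0.02,0.0,0.15],[0.0,0.01,0.0]],[[-0.03,0.0,0.15],[0.0,0.0,0.0]],[[-0.01,0.0,0.06],[0.0,0.0,0.0]],[[-0.01,0.0,0.06],[0.0,0.0,0.0]]]
[[[-0.01,0.0,0.06],[0.0,0.0,0.0]],[[-0.01,0.0,0.06],[0.0,0.0,0.0]]]
[528.8 385.9 103.2]
```

Measured and predicted leg points agree to about 2 px, and so do the stand points. Lowering.

Request:
apply_moves(moves=[[[-0.03,0,0.15],[0,0,0]],[[-0.02,0,0.15],[0,0.01,0]],[[-0.03,0,0.15],[0,0,0]],[[-0.03,0,0.16],[0,0,-0.01]],[[-0.02,0,0.15],[0,0.01,0]],[[-0.03,0,0.15],[0,0,0]],[[-0.01,0,0.06],[0,0,0]]])

```text
clock: 28.08
ee_pos: [528.5, 385.9, 111.3]
tcp_rot: [0.992, -0.095, 0.087, 0.009]
contact_force: [-0.3, -0.2, -0.8]
finger_gap: 0.349
finger_force: 59.6
```

Request:
apply_moves(moves=[[[-0.01,0,0.05],[0,0,0]],[[-0.01,0,0.04],[0,0,0]],[[0,0,0],[0,0,0]]])

```text
clock: 28.45
ee_pos: [528.4, 386.1, 107.5]
tcp_rot: [0.992, -0.095, 0.087, 0.008]
contact_force: [0.3, -0.9, -0.5]
finger_gap: 0.35
finger_force: 59.6
```

Run:
```python
from stand import *
st();print(ps,Qs.as_matrix()[:,[0,2]].T.round(3));plan([(ps,Qs,2)])
```

```text
leg in tool [-90.8   0.3  -9.4]
28.45 [528.4 386.1 107.5] x [ 0.967 -0.188  0.174] z [ 0.171 -0.033 -0.985] F [ 0.3 -0.9 -0.5] gap 0.35 ff 59.6 q [ 0.95  0.49 -0.25  0.23 -0.77  0.27]
[528.83856002 386.103267   103.48329788] [[ 0.967 -0.188  0.174]
 [ 0.171 -0.033 -0.985]]
[[[0.0,0.0,0.04],[0.0,0.0,0.0]],[[-0.01,0.0,0.04],[0.01,0.0,0.01]]]
[528.6 386.1 103.4]
```

Request:
apply_moves(moves=[[[0,0,0.03],[0,0,0]],[[-0.01,0,0.03],[0,0,0]],[[0,0,0],[0,0,0]]])

```text
clock: 28.82
ee_pos: [528.5, 386.1, 104.4]
tcp_rot: [0.992, -0.095, 0.087, 0.008]
contact_force: [-0.9, 1.1, -1.3]
finger_gap: 0.349
finger_force: 59.6
```

Request:
apply_moves(moves=[[[0,0,0.02],[0,0,0]],[[0,0,0],[0,0,0]]])

```text
clock: 29.08
ee_pos: [528.7, 386.4, 104.0]
tcp_rot: [0.992, -0.095, 0.087, 0.008]
contact_force: [-1.0, -0.6, 1.7]
finger_gap: 0.355
finger_force: 60.0
```

Request:
apply_moves(moves=[[[0,0,0.02],[0,0,0]],[[0,0,0],[0,0,0]]])

```text
clock: 29.32
ee_pos: [528.9, 386.5, 103.9]
tcp_rot: [0.992, -0.095, 0.087, 0.008]
contact_force: [-4.2, -0.3, 6.4]
finger_gap: 0.347
finger_force: 60.5
```

Run:
```python
from stand import *
st();s=read_state();print(s["ft_torque"].round(2));p=s["ee_pos"];Q=R.from_quat(s["tcp_rot"])
print("leg origin pred",(p+Q.apply(lp)).round(1),"want",org.round(1))
for n in C:
    snapshot(n)
    for t in ("leg_pommel","leg_tenon","leg_waist"):
        print(n,t,[(round(d["p"],2),np.round(d["location"][::-1],1).tolist()) for d in models.spot_point(n,t)[:2]])
    print("goal",proj(n,org+LS.apply([[0,0,28],[0,0,180],[0,0,90]])).round(1).tolist())
```

```text
leg in tool [-90.8   0.3  -9.4]
29.32 [528.9 386.5 103.9] x [ 0.967 -0.187  0.175] z [ 0.172 -0.033 -0.985] F [-4.2 -0.3  6.4] gap 0.347 ff 60.5 q [ 0.95  0.49 -0.26  0.23 -0.76  0.27]
[-0.17  1.27  0.13]
leg origin pred [439.5 403.8  97.3] want [439.5 403.5  97. ]
scene leg_pommel [(0.56, [516.6, 308.0])]
scene leg_tenon [(0.81, [472.2, 341.0]), (0.18, [187.1, 253.6])]
scene leg_waist [(0.58, [502.2, 321.7])]
goal [[516.0, 309.2], [472.6, 342.3], [499.4, 321.9]]
top leg_pommel [(0.7, [167.8, 288.0]), (0.46, [173.4, 230.7])]
top leg_tenon [(0.81, [174.7, 231.0]), (0.53, [164.2, 291.1])]
top leg_waist [(0.75, [164.4, 268.8]), (0.2, [164.3, 302.9])]
goal [[164.4, 290.7], [174.4, 234.5], [168.5, 267.8]]
```

Saddle contact comes first by the moment. I'll pitch the tenon down slightly to seat the fork as well.

Request:
apply_moves(moves=[[[0,0,0.01],[0,-0.12,0]],[[0,0,0],[0,0,0]]])

```text
clock: 29.98
ee_pos: [528.9, 386.5, 103.8]
tcp_rot: [0.992, -0.095, 0.083, 0.008]
contact_force: [-5.2, -1.0, 8.2]
finger_gap: 0.352
finger_force: 60.7
```

Run:
```python
from plan import *
st();print(read_state()["ft_torque"].round(2))
```

```text
29.98 [528.9 386.5 103.8] x [ 0.968 -0.187  0.166] z [ 0.164 -0.031 -0.986] F [-5.2 -1.   8.2] gap 0.352 ff 60.7 q [ 0.94  0.5  -0.25  0.22 -0.77  0.28]
[-0.3   1.5   0.06]
```

Request:
apply_moves(moves=[[[0,0,0],[0,0,0]],[[0,0,0],[0,0,0]],[[0,0,0],[0,0,0]],[[0,0,-0.2],[0,0,0]],[[0,0,-0.4],[0,0,0]],[[0,0,-0.8],[0,0,0]],[[0,0,-0.9],[0,0,0]],[[0,0,-0.9],[0,0,0]]], jaw=0.7)

```text
clock: 30.98
ee_pos: [502.6, 391.1, 261.9]
tcp_rot: [0.992, -0.095, 0.083, 0.008]
contact_force: [-0.2, 0.6, -0.3]
finger_gap: 0.694
finger_force: 0.0
```

```bash
cat > chk.py <<'E'
from stand import *
st()
for n in C:
    im=snapshot(n);cv2.imwrite(f"pics/z_{n}.png",im[:,:,::-1])
    for t in ("leg_pommel","leg_tenon","leg_waist","leg"):
        print(n,t,[(round(d["p"],2),np.round(d["location"][::-1],1).tolist()) for d in models.spot_point(n,t)[:3]])
    print("goal",proj(n,org+LS.apply([[0,0,28],[0,0,180],[0,0,90],[0,0,0]])).round(1).tolist())
E
python3 chk.py
```

```text
leg in tool [-90.8   0.3  -9.4]
30.98 [502.6 391.1 261.9] x [ 0.968 -0.188  0.166] z [ 0.163 -0.031 -0.986] F [-0.2  0.6 -0.3] gap 0.694 ff 0.0 q [ 0.99  0.33 -0.06  0.17 -1.11  0.32]
scene leg_pommel [(0.88, [515.3, 307.1])]
scene leg_tenon [(0.78, [472.6, 340.7])]
scene leg_waist [(0.94, [501.5, 321.2])]
scene leg [(0.79, [523.4, 304.7])]
goal [[516.0, 309.2], [472.6, 342.3], [499.4, 321.9], [523.1, 303.8]]
top leg_pommel [(0.98, [165.5, 289.8])]
top leg_tenon [(0.66, [173.3, 232.5])]
top leg_waist [(0.65, [166.2, 266.2])]
top leg [(0.88, [162.6, 302.4])]
goal [[164.4, 290.7], [174.4, 234.5], [168.5, 267.8], [162.6, 301.1]]
```

```bash
python3 -c "
from rig import job
print(job.sign_off())"
```

```text
the job is handed in; nothing more can be done
None
```

The leg was laid on the mat and released, then regripped at the waist and set on the empty stand: square end on the saddle, tenon in the fork. It sits within about 3 px of its target in both cameras, and the job was signed off at about 31–32 s; I made no final camera check of the bystander items.

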